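# Bring the teether pot round to the arrow and open it

### The job

Push the turntable round, without touching the pots, the lids or the cup, until the pot with the green lid has clicked home at the red arrow. Then lift the green lid off by its knob and set it gently, knob up, in the middle of the cork mat, leaving the open pot at the arrow with the teething ring in it, the other lids on, and everything else standing where it is.

Things in the scene. Friction and masses are not known exactly. Their poses are not given: they have to be found in the camera images.
- caddy: Fixed round wooden foot of the turntable, 320 mm across, 20 mm high, with a red arrow. Origin: centre of its underside on the shelf. Its own -x direction points from the axis to the red arrow.
- axis (a point): Point on the turntable's vertical axis at the height of the deck's top, 34 mm above the shelf. The wooden deck is 310 mm across; a low steel boss 44 mm across and 6 mm high sits at its centre. The deck has four places a quarter turn apart, 95 mm from the axis: three pots, and the cup (the one nearest the arrow at the start, up to 0.6 rad off it).
- arrow (a point): Top of the fixed red arrow (16 mm high) that sticks out of the foot, 195 mm from the axis.
- front_place (a point): Fixed point at deck height, 95 mm from the axis towards the red arrow: where the centre of a pot stands when it is at the arrow.
- turntable (a joint): How far the deck has turned on its foot since the start, rad, growing anticlockwise from above; it may start between clicks and turns at least a full turn either way. A sprung catch clicks it home whenever a place is at the arrow: it pulls in from within 0.1 rad; leaving or entering a click (out to 0.25 rad either side) takes about 4 N at a peg, elsewhere about 1 N; it stays where it is left.
- peg0 (a point): Centre of the top of one of four identical upright orange pegs on the deck (13 mm thick, 140 mm from the axis, standing 100 mm above the deck, midway between two places). Pegs are for pushing the turntable round.
- peg1 (a point): Centre of the top of one of four identical upright orange pegs on the deck (13 mm thick, 140 mm from the axis, standing 100 mm above the deck, midway between two places). Pegs are for pushing the turntable round.
- peg2 (a point): Centre of the top of one of four identical upright orange pegs on the deck (13 mm thick, 140 mm from the axis, standing 100 mm above the deck, midway between two places). Pegs are for pushing the turntable round.
- peg3 (a point): Centre of the top of one of four identical upright orange pegs on the deck (13 mm thick, 140 mm from the axis, standing 100 mm above the deck, midway between two places). Pegs are for pushing the turntable round.
- pot_green: A plain stainless steel pot, 90 mm across, 55 mm tall, 3 mm wall, standing loose between four low stubs on the turntable, closed by the green lid. About 0.22 kg. Origin: centre of its underside, z up. Holds the teething ring.
- lid_green: Loose lid, green all over: a disc 96 mm across, 5 mm thick, over a 76 mm plug 6 mm deep that sits in the pot's mouth; on top an upright round knob 24 mm across, 30 mm tall. About 90 g. Origin: centre of the plug's underside, z up. The disc's top is 11 mm, the knob's top 41 mm above the origin; when closed the origin is 49 mm above its pot's underside.
- pot_yellow: A plain stainless steel pot, 90 mm across, 55 mm tall, 3 mm wall, standing loose between four low stubs on the turntable, closed by the yellow lid. About 0.22 kg. Origin: centre of its underside, z up.
- lid_yellow: Loose lid, yellow all over: a disc 96 mm across, 5 mm thick, over a 76 mm plug 6 mm deep that sits in the pot's mouth; on top an upright round knob 24 mm across, 30 mm tall. About 90 g. Origin: centre of the plug's underside, z up. The disc's top is 11 mm, the knob's top 41 mm above the origin; when closed the origin is 49 mm above its pot's underside.
- pot_red: A plain stainless steel pot, 90 mm across, 55 mm tall, 3 mm wall, standing loose between four low stubs on the turntable, closed by the red lid. About 0.22 kg. Origin: centre of its underside, z up.
- lid_red: Loose lid, red all over: a disc 96 mm across, 5 mm thick, over a 76 mm plug 6 mm deep that sits in the pot's mouth; on top an upright round knob 24 mm across, 30 mm tall. About 90 g. Origin: centre of the plug's underside, z up. The disc's top is 11 mm, the knob's top 41 mm above the origin; when closed the origin is 49 mm above its pot's underside.
- teether: Green silicone teething ring, 64 mm across and 11 mm thick, lying in the pot with the green lid. Origin: centre of its underside.
- cup: Stainless steel cup, 72 mm across at the rim, 75 mm tall, standing loose on the fourth place of the turntable. Origin: centre of its underside.
- lid_mat: Fixed round cork mat, 150 mm across, 10 mm thick, to the left or the right of the turntable. Origin: centre of its underside, on the shelf.
- basket: Fixed open blue plastic basket, 170 x 150 mm, about 64 mm tall, on the other side of the turntable from the cork mat. Origin: centre of its underside.
- rattle: Loose beechwood rattle, about 110 mm long, 36 mm thick, in the basket. Origin: underside of its middle.
- keys: Loose yellow plastic key set, about 90 mm long, in the basket. Origin: underside of its ring end.
- bottle: Loose white plastic feeding bottle, 58 mm across, 165 mm tall, standing free on the shelf. Origin: centre of its underside.
- jar: Loose amber jar, 72 mm across, 90 mm tall, standing free on the shelf. Origin: centre of its underside.
- mug: Loose blue mug, 72 mm across with a side handle, 85 mm tall, standing free on the shelf. Origin: centre of its underside.
Mind the look-alikes: they are no part of the job. Of the things that look like the lid_yellow, the middle-sized one is meant.

How it is judged (in metres and radians):
On the way, in this order (a step that is already met when the one before it is completed fails the run):
1. the green-lidded pot, lid on, is clicked home at the arrow and the turntable is still (horizontal distance between pot_green and front_place below 0.01 m and horizontal distance between lid_green and pot_green below 0.012 m and z of lid_green in the frame of pot_green between 0.044 and 0.054 m and velocity of joint turntable between -0.05 and 0.05 rad/s), for 0.3 s.
2. the green lid is lifted clear above its pot while the pot stays at the arrow (horizontal distance between pot_green and front_place below 0.01 m and z of lid_green in the frame of pot_green above 0.08 m), for 0.1 s.
At the end, for the whole second after the job is handed in: The green lid's pot is within 10 mm of its place at the arrow, turntable still, ring inside; the green lid lies flat, knob up, on the cork mat, centres within 30 mm, released and at rest; yellow and red lids on their pots; nothing else disturbed (horizontal distance between pot_green and front_place below 0.01 m and velocity of joint turntable between -0.05 and 0.05 rad/s and horizontal distance between lid_green and lid_mat below 0.03 m and z of lid_green in the frame of lid_mat between 0.006 and 0.014 m and angle between lid_green's own z axis and vertical below 0.12 rad and linear speed of lid_green below 0.02 m/s and horizontal distance between lid_yellow and pot_yellow below 0.012 m and z of lid_yellow in the frame of pot_yellow between 0.044 and 0.054 m and horizontal distance between lid_red and pot_red below 0.012 m and z of lid_red in the frame of pot_red between 0.044 and 0.054 m and horizontal distance between teether and pot_green below 0.02 m and z of teether in the frame of pot_green below 0.02 m and angle between pot_green's own z axis and vertical below 0.08 rad and contact force between the fingers and lid_green below 0.1 N); the robot touches nothing.
It fails at once if a pot, the cup or a wrong lid is touched by the fingers (over 2 N) (contact force between the fingers and pot_green above 2 N or contact force between the fingers and pot_yellow above 2 N or contact force between the fingers and pot_red above 2 N or contact force between the fingers and cup above 2 N or contact force between the fingers and lid_yellow above 2 N or contact force between the fingers and lid_red above 2 N).
It fails at once if the green lid is touched (over 2 N) while its pot is away from the arrow (contact force between the fingers and lid_green above 2 N and horizontal distance between pot_green and front_place above 0.02 m).
It fails at once if a pot or the cup tips, or a wrong lid comes off (angle between any of pot_green, pot_yellow, pot_red, cup's own z axis and vertical above 0.25 rad or distance between lid_yellow and pot_yellow above 0.062 m or distance between lid_red and pot_red above 0.062 m).
It fails at once if the green lid is dropped or thrown (falls faster than 0.7 m/s out of the fingers) (contact force between the fingers and lid_green below 0.2 N and linear speed of lid_green above 0.7 m/s).
It fails at once if the bottle, jar, mug, rattle or keys are moved more than 30 mm (distance of any of bottle, jar, mug, rattle, keys from where it was at the start of the episode above 0.03 m).
It also fails if it takes over 67 s, if anything falls off the work surface, if the arm or the gripper's body presses on something with over 40 N, if the wrist force passes 120 N, or if a joint passes its speed limit or range.

### The arm

A 7-joint arm with a two-finger parallel gripper is mounted at the origin on the work surface. World frame = base frame: x ahead of the robot, y to its left, z up, the work surface at z = 0. Lengths are in m, angles in degrees, forces in N, time in s.
With the tool pointing down it reaches from about 0.425 to 0.875 m from the base axis. Payload 4.7 kg.
Tool frame: the origin (TCP) lies at the very end of the fingers, on their centre line; the grasp point (between the pads) lies behind it (env.pinch_z is the z of the grasp point in the tool frame, in m); z points along the fingers, y is the direction in which the jaws open and shut (so a half turn about z gives the same grasp; the last joint's range is limited). The gripper opens to 87 mm and grips with 3 to 60 N. Pads are 19 mm wide; open, the fingers measure 117 mm over their backs; the gripper's body (75 mm by 190 mm) begins 51 mm behind the grasp point.
Start: joints at [-65.942, 18.392, -4.016, 83.108, 1.295, 78.541, -3.26], TCP at [0.257, 0.597, 0.223] pointing down, gripper open.
Joint ranges: [-163.93, 163.93], [-17.29, 119.83], [-79.2, 71.16], [3.27, 140.29], [-89.18, 269.18], [5.43, 117.66], [-154.24, 154.24]. Speed limits (degrees/s): [147.25, 147.25, 180, 180, 180, 180, 180].

### API

Orientations are given as [roll, pitch, yaw] about the fixed x, y, z axes, in that order (R = Rz(yaw) Ry(pitch) Rx(roll)).
In Python, from cell import readout, read_camera, env gives the robot as it stands. The module is installed in compiled form; this text tells all that it offers.
- The arm moves only by the tool servo_tool, never from a script. Its argument "plan" is a list that holds one entry, the list of rows, each a list of 5 numbers: the finger opening in m, from 0 to 0.087, then the shift along the tool's x, y, z in m, then the turn about the tool's z in rad. In form: [[[jaw, x, y, z, yaw], ...]]. A call has 1 to 12 rows; each row is the pose to reach, as a shift and turn from the pose measured when the call began, along the tool's axes at that moment; what a row does not reach only later rows make up. A row lasts 1/12 s, in which the tool goes at most 41.7 mm and 7.16 degrees, less where a joint would pass 70% of its speed; a pose out of reach is approached as far as the arm can. A call with a gripper value outside its range is refused whole. The fingers move at their own pace and stop on an object; "force" is the grip in N (left out, the last holds). Time passes only in rows, so rows that repeat a pose let the fingers close. It gives the time, the measured TCP pose, the force and the opening at its end, in the units of the state.
- readout.get_obs(): the state, without advancing time (a new reading comes with each control period).
- read_camera(name): name is "scene" or "top" or "wrist"; returns a dict with "image" (384x512x3 uint8, red, green, blue), "range_z" (384x512 float32, m along the optical axis (not along the pixel's ray), 0 where there is no reading), "mtx" (3x3 intrinsics, pixels), "D" ([k1, k2, p1, p2, k3] as OpenCV has them; the pictures are not rectified), "camera_from_world" (4x4, takes a point from world to camera coordinates). Camera axes: x right, y up, looking along -z (the intrinsics and any distortion apply to the point x, -y, -z); pixel columns grow to the right and rows downward; lengths in m; the calibration is good to about 2 mm. A picture is of the moment at which its call begins.
- env.sign_off(): hands the job in, once; it reports no verdict.
The state is a dict: "time_s": time; "qpos": joint angles; "joint_velocities": joint speeds; "effort": joint torques, N m; "tool_pos": TCP position; "tool_rot": TCP orientation; "force": force on the tool from outside, world axes, zero at the start; "wrist_torque": the same for the moment, N m; "grip_width": finger opening in m.
Only numpy, scipy, OpenCV 4.12 (cv2) and the standard library are available. Lean on these libraries where they do the work, as an engineer would, in place of code of your own. Each camera call takes 0.05 s, during which the arm holds its last target. There are 200 camera calls.

## Working session

There is one attempt and no reset: what is moved stays moved. The work goes in short steps, Python scripts to look and compute and a tool call to move; the robot and the scene stay as the last step left them, time stands still between calls to the robot, and variables do not carry over. Pictures are saved under pics/ and viewed, about 8 in all and at most 12, crops included, and the job is handed in when it is done.

Besides the shell and the picture viewer there is one more tool, called after "Emit:" as name(argument=value, ...) on one line, values as JSON. servo_tool: Moves the arm, as the interface text tells. Its arguments: {"type":"object","properties":{"plan":{"type":"array"},"force":{"type":"number"}},"required":["plan"]}

```bash
mkdir -p pics; cat > h.py <<'E'
import numpy as np, cv2
from cell import readout, read_camera, env
def save(c,name): cv2.imwrite('pics/'+name,c['image'][...,::-1])
def pts(c):
    """world point per pixel from range_z"""
    h,w=c['range_z'].shape
    u,v=np.meshgrid(np.arange(w),np.arange(h))
    p=cv2.undistortPoints(np.stack([u,v],-1).reshape(-1,1,2).astype(np.float64),c['mtx'],np.array(c['D'],float)).reshape(h,w,2)
    z=c['range_z'].astype(float)
    X=np.stack([p[...,0]*z,-p[...,1]*z,-z,np.ones_like(z)],-1)
    return (X@np.linalg.inv(c['camera_from_world']).T)[...,:3]
E
python3 - <<'E'
from h import *
o=readout.get_obs(); print(o['time_s'],o['tool_pos'],o['tool_rot'],o['grip_width'],env.pinch_z)
cs=[read_camera(n) for n in('scene','top')]
cv2.imwrite('pics/a.png',np.vstack([c['image'][...,::-1] for c in cs])[:, :])
im=np.hstack([c['image'][...,::-1] for c in cs]); cv2.imwrite('pics/a.png',cv2.resize(im,(800,300)))
save(cs[1],'top.png'); save(cs[0],'scene.png')
E
```

```text
0.0 [0.25642175 0.59668484 0.22144552] [-1.79890464e+02  5.45888052e-03  1.56751412e+02] 0.08712589978236639 -0.0187
```

View pics/top.png

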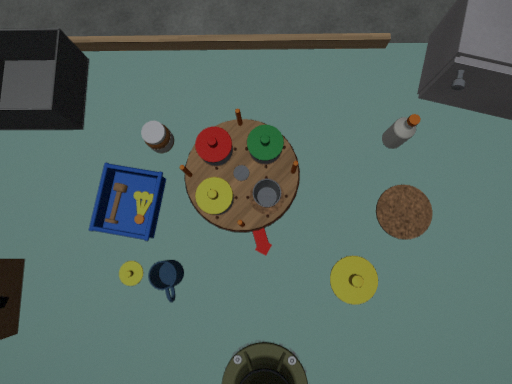

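View pics/scene.png

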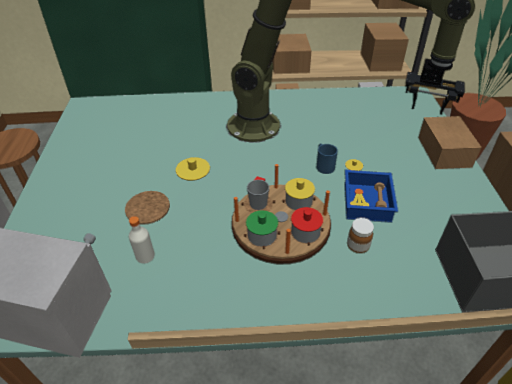

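Top view (512×384): green lid (265,143), red (214,145), yellow on pot (214,196), cup (266,192), red arrow (262,240), pegs near (239,115), (185,170), (294,168), (242,223), mat (404,212). Look-alike yellow lids lie at (354,281), large, and (131,273), small, neither part of the job. The only other green thing is the teether, which is hidden. The bottle is at (402,130), near the mat.

```bash
cat >> h.py <<'E'
def blobs(c,lo,hi,P=None,zmin=-1,zmax=9,amin=15):
    hsv=cv2.cvtColor(c['image'],cv2.COLOR_RGB2HSV); m=cv2.inRange(hsv,np.array(lo),np.array(hi))
    P=pts(c) if P is None else P
    m[(P[...,2]<zmin)|(P[...,2]>zmax)|(c['range_z']==0)]=0
    n,L,s,cen=cv2.connectedComponentsWithStats(m)
    return [(int(s[i,4]),cen[i].round(0),np.median(P[L==i],0).round(4),P[L==i].min(0).round(3),P[L==i].max(0).round(3)) for i in range(1,n) if s[i,4]>=amin]
E
python3 - <<'E'
from h import *
c=read_camera('top'); P=pts(c)
cv2.imwrite('pics/crop.png',cv2.resize(c['image'][90:270,160:340,::-1],(600,600),interpolation=cv2.INTER_CUBIC))
def show(t,l): 
    print(t)
    for b in l: print(' ',*b)
show('green',blobs(c,(50,120,40),(80,255,255),P,.05))
show('redlid',blobs(c,(0,200,60),(4,255,255),P,.05)); show('arrow',blobs(c,(0,200,60),(4,255,255),P,0,.04))
show('orange',blobs(c,(5,150,60),(15,255,255),P,.07,.2,3))
show('yellow',blobs(c,(24,150,80),(34,255,255),P))
for n,u,v in [('boss',242,173),('mat',404,212),('bottle',405,128),('cup',266,192),('jar',155,133),('mug',167,272)]: print(n,P[v,u].round(3))
# mat, height 10mm
m=(abs(P[...,2]-.01)<.005)&(np.hypot(P[...,0]-P[212,404,0],P[...,1]-P[212,404,1])<.1)
hs=cv2.cvtColor(c['image'],cv2.COLOR_RGB2HSV); m&=(hs[...,0]<25)&(hs[...,1]>60)
q=P[m]; print('mat',m.sum(),(q.min(0)+q.max(0))/2,q.max(0)-q.min(0),q.mean(0))
# deck
m=(abs(P[...,2]-.034)<.006)&(np.hypot(P[...,0]-P[173,242,0],P[...,1]-P[173,242,1])<.2)&(hs[...,0]<25)
q=P[m]; print('deck',(q.min(0)+q.max(0))/2,q.max(0)-q.min(0))
print(c['camera_from_world'])
E
```

```text
green
  1004 [265. 142.] [6.221e-01 1.000e-04 9.480e-02] [ 0.577 -0.046  0.089] [0.671 0.047 0.128]
redlid
  530 [216. 141.] [0.6272 0.1267 0.095 ] [0.585 0.088 0.089] [0.666 0.177 0.127]
  17 [216. 157.] [0.5853 0.1263 0.0945] [0.574 0.121 0.093] [0.59  0.131 0.098]
arrow
  119 [262. 241.] [0.3701 0.0051 0.0163] [ 0.344 -0.011  0.011] [0.407 0.027 0.02 ]
orange
  21 [237. 112.] [0.6934 0.0703 0.1339] [0.688 0.065 0.111] [0.699 0.073 0.136]
  112 [413. 120.] [ 0.6589 -0.3517  0.1655] [ 0.647 -0.366  0.152] [ 0.673 -0.341  0.168]
  3 [238. 120.] [0.689  0.0727 0.0805] [0.689 0.072 0.072] [0.689 0.075 0.081]
  36 [294. 165.] [ 0.5575 -0.0715  0.1321] [ 0.554 -0.079  0.073] [ 0.565 -0.068  0.138]
  16 [182. 167.] [0.5499 0.2034 0.134 ] [0.545 0.2   0.127] [0.555 0.209 0.137]
  3 [187. 174.] [0.5443 0.2043 0.0748] [0.544 0.202 0.074] [0.545 0.207 0.085]
  26 [240. 223.] [0.4145 0.0591 0.133 ] [0.409 0.055 0.07 ] [0.42  0.066 0.136]
yellow
  1071 [214. 195.] [0.4846 0.1283 0.0945] [0.44  0.083 0.031] [0.544 0.177 0.127]
  240 [143. 201.] [0.4829 0.3381 0.0129] [0.444 0.313 0.008] [0.505 0.362 0.018]
  1736 [354. 280.] [ 0.2748 -0.2325  0.0147] [ 0.214 -0.296  0.009] [ 0.335 -0.174  0.057]
  406 [131. 273.] [0.2846 0.3608 0.0081] [0.255 0.331 0.003] [0.316 0.394 0.033]
boss [0.555 0.063 0.036]
mat [ 0.453 -0.377  0.009]
bottle [ 0.65  -0.346  0.129]
cup [ 0.502 -0.003  0.04 ]
jar [0.651 0.29  0.089]
mug [0.288 0.265 0.004]
mat 2359 [ 0.45573973 -0.37590895  0.01005672] [0.14483407 0.14830593 0.00980389] [ 0.45480667 -0.37593713  0.01031251]
deck [0.55523118 0.06617135 0.03422994] [0.3086038  0.305543   0.01151073]
[[ 0.00793881 -0.99948692 -0.03103018  0.0222368 ]
 [ 0.98866356  0.00319239  0.15011386 -0.50469555]
 [-0.14993777 -0.03187013  0.98818164 -0.94651128]
 [ 0.          0.          0.          1.        ]]
```

View pics/crop.png

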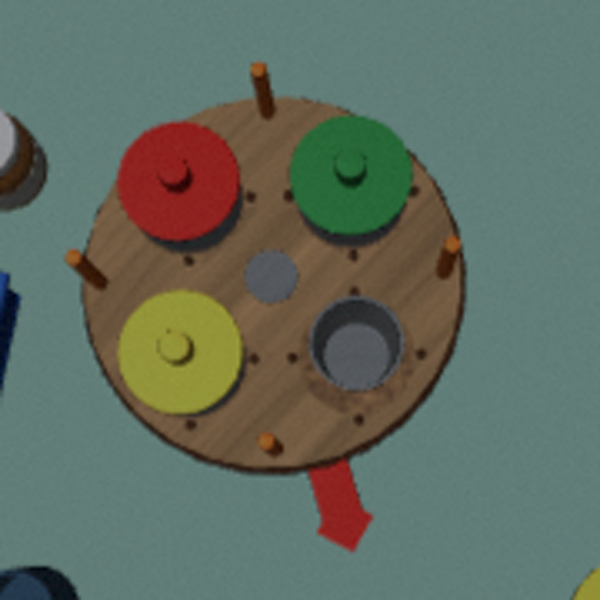

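The close crop confirms it: the green lid is on the far-right pot, and the cup is nearest the arrow. The axis is at about (0.554, 0.065), the pegs at 2°+90k, green at −43° and the arrow at −162°. The deck must turn about −118°, clockwise. I'll cage the far peg at (0.694, 0.070) loosely between the jaws and sweep it round.

```bash
cat >> h.py <<'E'
from scipy.spatial.transform import Rotation as Rot
AX=np.array([.554,.0653])
def rel(t,yaw):
    o=readout.get_obs(); r=Rot.from_euler('xyz',o['tool_rot'],degrees=True)
    d=r.inv().apply(np.array(t)-o['tool_pos']); dy=(yaw-o['tool_rot'][2]+180)%360-180
    return np.r_[d,-np.radians(dy)].round(3).tolist()
def state():
    o=readout.get_obs(); print(round(o['time_s'],2),np.round(o['tool_pos'],4),np.round(o['tool_rot'],1),np.round(o['force'],1),round(o['grip_width'],4),'q',np.round(o['qpos'],0))
E
python3 - <<'E'
from h import *
c=read_camera('top'); P=pts(c)
hsv=cv2.cvtColor(c['image'],cv2.COLOR_RGB2HSV); m=(hsv[...,0]<5)&(hsv[...,1]>200)&(P[...,2]<.04)&(P[...,2]>.005)&(P[...,0]<.41)
q=P[m][:,:2]-AX; print('arrow deg',np.degrees(np.arctan2(*q.mean(0)[::-1])), 'pca',np.linalg.svd(q-q.mean(0))[2][0], np.hypot(*q.T).max())
print(rel([.694,.07,.17],165))
E
```

```text
arrow deg -162.34850524779077 pca [-0.98536975 -0.1704302 ] 0.2223032632213093
[-0.61, -0.311, 0.052, -0.144]
```

Emit:
servo_tool(plan=[[[0.04, -0.61, -0.31, 0, -0.14], [0.04, -0.61, -0.31, 0, -0.14], [0.04, -0.61, -0.31, 0, -0.14], [0.04, -0.61, -0.31, 0, -0.14], [0.04, -0.61, -0.31, 0, -0.14], [0.04, -0.61, -0.31, 0, -0.14], [0.04, -0.61, -0.31, 0, -0.14], [0.04, -0.61, -0.31, 0, -0.14], [0.04, -0.61, -0.31, 0, -0.14], [0.04, -0.61, -0.31, 0, -0.14], [0.04, -0.61, -0.31, 0, -0.14], [0.04, -0.61, -0.31, 0, -0.14]]])

```text
time_s: 1.2
tool_pos: [0.5774, 0.2114, 0.2225]
tool_rot: [-179.9, -0.0, 164.8]
force: [1.7, 0.1, -0.2]
grip_width: 0.0402
```

```bash
python3 - <<'E'
from h import *
state(); print(rel([.694,.07,.17],165))
E
```

```text
1.2 [0.5774 0.2114 0.2225] [-179.9   -0.   164.8] [ 1.7  0.1 -0.2] 0.0402 q [-33.  14.  12.  89.  -3.  77.  55.]
[-0.15, -0.106, 0.053, -0.004]
```

Emit:
servo_tool(plan=[[[0.04, -0.15, -0.106, 0, 0], [0.04, -0.15, -0.106, 0, 0], [0.04, -0.15, -0.106, 0, 0], [0.04, -0.15, -0.106, 0, 0], [0.04, -0.15, -0.106, 0, 0], [0.04, -0.15, -0.106, 0.05, 0], [0.04, -0.15, -0.106, 0.05, 0], [0.04, -0.15, -0.106, 0.053, 0], [0.04, -0.15, -0.106, 0.053, 0]]])

```text
time_s: 1.95
tool_pos: [0.6933, 0.0709, 0.1686]
tool_rot: [-179.9, -0.2, 164.9]
force: [-0.9, 0.3, 0.3]
grip_width: 0.0397
```

```bash
python3 - <<'E'
from h import *
state(); c=read_camera('wrist'); P=pts(c); save(c,'w1.png')
for b in blobs(c,(5,150,40),(16,255,255),P,.07,.2,10): print(*b)
print(rel([.694,.07,.105],165))
E
```

```text
1.95 [0.6933 0.0709 0.1686] [-179.9   -0.2  164.9] [-0.9  0.3  0.3] 0.0397 q [-20.  26.  17.  80.  -8.  75.  72.]
961 [35. 95.] [ 0.5617 -0.0698  0.1114] [ 0.554 -0.08   0.07 ] [ 0.567 -0.068  0.135]
344 [255. 204.] [0.6895 0.0707 0.1141] [0.688 0.064 0.071] [0.7   0.076 0.134]
[-0.0, -0.001, 0.065, -0.002]
```

View pics/w1.png

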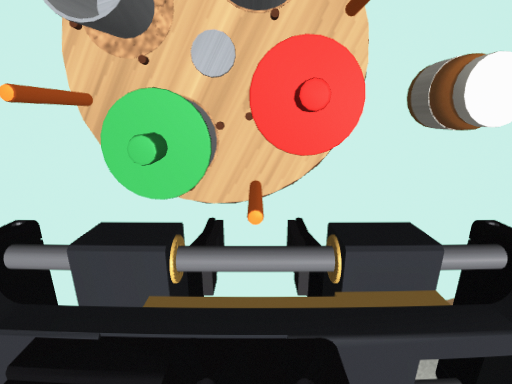

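Wrist view: the peg top at (255,215) sits between the fingertips at (213,265) and (297,265). I'll descend and narrow the cage.

Emit:
servo_tool(plan=[[[0.04, 0, 0, 0.03, 0], [0.04, 0, 0, 0.055, 0], [0.04, 0, 0, 0.063, 0], [0.026, 0, 0, 0.063, 0], [0.026, 0, 0, 0.063, 0]]])

```text
time_s: 2.42
tool_pos: [0.6949, 0.0718, 0.109]
tool_rot: [180.0, 0.1, 164.9]
force: [0.3, 0.2, 0.6]
grip_width: 0.0333
```

```bash
cat >> h.py <<'E'
def arc(a0,a1,n=12,r=.14,z=.106):
    for a in np.linspace(a0,a1,n+1)[1:]:
        t=np.radians(a); print([.026]+[round(v,3) for v in rel([AX[0]+r*np.cos(t),AX[1]+r*np.sin(t),z],165+(a-2)*.85)],end=', ')
    print()
E
python3 - <<'E'
from h import *
state(); arc(2,-36)
E
```

```text
2.42 [0.6949 0.0718 0.109 ] [1.800e+02 1.000e-01 1.649e+02] [0.3 0.2 0.6] 0.0333 q [-20.  28.  16.  84.  -8.  69.  72.]
[0.026, -0.002, -0.009, 0.003, 0.046], [0.026, -0.003, -0.017, 0.003, 0.093], [0.026, -0.004, -0.024, 0.003, 0.14], [0.026, -0.005, -0.032, 0.003, 0.187], [0.026, -0.006, -0.04, 0.003, 0.234], [0.026, -0.006, -0.048, 0.003, 0.281], [0.026, -0.005, -0.055, 0.003, 0.328], [0.026, -0.004, -0.063, 0.003, 0.375], [0.026, -0.003, -0.071, 0.003, 0.422], [0.026, -0.001, -0.078, 0.003, 0.469], [0.026, 0.001, -0.086, 0.003, 0.516], [0.026, 0.004, -0.093, 0.003, 0.563],
```

Emit:
servo_tool(plan=[[[0.026, -0.002, -0.009, 0.003, 0.046], [0.026, -0.003, -0.017, 0.003, 0.093], [0.026, -0.004, -0.024, 0.003, 0.14], [0.026, -0.005, -0.032, 0.003, 0.187], [0.026, -0.006, -0.04, 0.003, 0.234], [0.026, -0.006, -0.048, 0.003, 0.281], [0.026, -0.005, -0.055, 0.003, 0.328], [0.026, -0.004, -0.063, 0.003, 0.375], [0.026, -0.003, -0.071, 0.003, 0.422], [0.026, -0.001, -0.078, 0.003, 0.469], [0.026, 0.001, -0.086, 0.003, 0.516], [0.026, 0.004, -0.093, 0.003, 0.563]]])

```text
time_s: 3.42
tool_pos: [0.6702, -0.0154, 0.1093]
tool_rot: [179.5, 0.3, 132.6]
force: [5.0, 2.2, -2.3]
grip_width: 0.0262
```

```bash
python3 - <<'E'
from h import *
state(); c=read_camera('top'); P=pts(c)
for b in blobs(c,(50,120,40),(80,255,255),P,.05)+blobs(c,(5,150,60),(15,255,255),P,.07,.14,3): print(*b[:3],'ang',np.degrees(np.arctan2(*(b[2][:2]-AX)[::-1])).round(1))
o=readout.get_obs()['tool_pos'][:2]-AX; a=np.degrees(np.arctan2(o[1],o[0])); print(a,np.hypot(*o)); arc(a,-78)
E
```

```text
3.42 [ 0.6702 -0.0154  0.1093] [179.5   0.3 132.6] [ 5.   2.2 -2.3] 0.0262 q [-19.  26.  24.  89. -11.  67.  50.]
89 [291. 162.] [ 0.5714 -0.0663  0.0944] ang -82.5
44 [194. 139.] [0.6264 0.1815 0.1155] ang 58.1
24 [287. 196.] [ 0.4785 -0.0538  0.1326] ang -122.4
24 [207. 213.] [0.4364 0.1388 0.1342] ang 148.0
-35.9204961089505 0.14177489863117482
[0.026, 0.0, -0.009, 0.003, 0.046], [0.026, -0.001, -0.017, 0.003, 0.098], [0.026, -0.001, -0.026, 0.003, 0.15], [0.026, -0.001, -0.034, 0.003, 0.202], [0.026, -0.0, -0.043, 0.003, 0.254], [0.026, 0.001, -0.051, 0.003, 0.306], [0.026, 0.002, -0.06, 0.003, 0.358], [0.026, 0.005, -0.068, 0.003, 0.41], [0.026, 0.007, -0.076, 0.003, 0.462], [0.026, 0.01, -0.084, 0.003, 0.514], [0.026, 0.014, -0.092, 0.003, 0.566], [0.026, 0.018, -0.1, 0.003, 0.618],
```

Emit:
servo_tool(plan=[[[0.026, 0, -0.009, 0.003, 0.046], [0.026, -0.001, -0.017, 0.003, 0.098], [0.026, -0.001, -0.026, 0.003, 0.15], [0.026, -0.001, -0.034, 0.003, 0.202], [0.026, 0, -0.043, 0.003, 0.254], [0.026, 0.001, -0.051, 0.003, 0.306], [0.026, 0.002, -0.06, 0.003, 0.358], [0.026, 0.005, -0.068, 0.003, 0.41], [0.026, 0.007, -0.076, 0.003, 0.462], [0.026, 0.01, -0.084, 0.003, 0.514], [0.026, 0.014, -0.092, 0.003, 0.566], [0.026, 0.018, -0.1, 0.003, 0.618]]])

```text
time_s: 4.47
tool_pos: [0.5846, -0.0722, 0.1085]
tool_rot: [179.3, 0.0, 96.9]
force: [0.8, 0.6, 0.2]
grip_width: 0.0259
```

```bash
python3 - <<'E'
from h import *
state(); c=read_camera('top'); P=pts(c)
for b in blobs(c,(50,120,40),(80,255,255),P,.05)+blobs(c,(5,150,60),(15,255,255),P,.07,.14,3): print(*b[:3],'ang',np.degrees(np.arctan2(*(b[2][:2]-AX)[::-1])).round(1))
o=readout.get_obs()['tool_pos'][:2]-AX; a=np.degrees(np.arctan2(o[1],o[0])); print(a,np.hypot(*o)); arc(a,-118)
E
```

```text
4.47 [ 0.5846 -0.0722  0.1085] [179.3   0.   96.9] [0.8 0.6 0.2] 0.0259 q [-23.  17.  32. 102. -10.  64.  19.]
146 [258. 183.] [0.5173 0.0176 0.0944] ang -127.6
44 [227. 117.] [0.6861 0.0988 0.1129] ang 14.2
38 [186. 181.] [0.5176 0.1972 0.1224] ang 105.4
5 [250. 219.] [0.4228 0.0348 0.1336] ang -166.9
-78.26622536491348 0.1412491023072621
[0.026, 0.001, -0.008, 0.002, 0.048], [0.026, 0.001, -0.016, 0.002, 0.097], [0.026, 0.001, -0.024, 0.002, 0.146], [0.026, 0.002, -0.032, 0.002, 0.195], [0.026, 0.004, -0.04, 0.002, 0.245], [0.026, 0.005, -0.048, 0.002, 0.294], [0.026, 0.008, -0.056, 0.002, 0.343], [0.026, 0.01, -0.064, 0.002, 0.392], [0.026, 0.014, -0.071, 0.001, 0.441], [0.026, 0.017, -0.078, 0.001, 0.49], [0.026, 0.021, -0.085, 0.001, 0.539], [0.026, 0.026, -0.092, 0.001, 0.588],
```

Emit:
servo_tool(plan=[[[0.026, 0.001, -0.008, 0.002, 0.048], [0.026, 0.001, -0.016, 0.002, 0.097], [0.026, 0.001, -0.024, 0.002, 0.146], [0.026, 0.002, -0.032, 0.002, 0.195], [0.026, 0.004, -0.04, 0.002, 0.245], [0.026, 0.005, -0.048, 0.002, 0.294], [0.026, 0.008, -0.056, 0.002, 0.343], [0.026, 0.01, -0.064, 0.002, 0.392], [0.026, 0.014, -0.071, 0.001, 0.441], [0.026, 0.017, -0.078, 0.001, 0.49], [0.026, 0.021, -0.085, 0.001, 0.539], [0.026, 0.026, -0.092, 0.001, 0.588]]])

```text
time_s: 5.52
tool_pos: [0.4903, -0.0588, 0.1085]
tool_rot: [179.2, -0.4, 63.0]
force: [0.7, -1.1, -0.2]
grip_width: 0.0259
```

```bash
python3 - <<'E'
from h import *
state(); c=read_camera('top'); P=pts(c); save(c,'t2.png')
for b in blobs(c,(50,120,40),(80,255,255),P,.05)+blobs(c,(5,150,60),(15,255,255),P,.07,.14,3): print(*b[:3],'ang',np.degrees(np.arctan2(*(b[2][:2]-AX)[::-1])).round(1))
o=readout.get_obs()['tool_pos'][:2]-AX; a=np.degrees(np.arctan2(o[1],o[0])); print(a,np.hypot(*o)); arc(a,-120,4)
E
```

```text
5.52 [ 0.4903 -0.0588  0.1085] [179.2  -0.4  63. ] [ 0.7 -1.1 -0.2] 0.0259 q [-31.   4.  36. 115.  -3.  61. -21.]
924 [250. 202.] [0.4685 0.037  0.0946] ang -161.7
43 [263. 120.] [0.677  0.0054 0.117 ] ang -26.0
40 [190. 145.] [0.6111 0.1891 0.1226] ang 65.2
31 [214. 217.] [0.4272 0.1223 0.1324] ang 155.8
-118.09409421815899 0.13918121252127263
[0.026, -0.001, -0.001, 0.002, 0.006], [0.026, -0.001, -0.002, 0.002, 0.013], [0.026, -0.001, -0.004, 0.002, 0.02], [0.026, -0.001, -0.005, 0.002, 0.027],
```

Emit:
servo_tool(plan=[[[0.026, 0, 0, 0, 0], [0.026, 0, 0, 0, 0], [0.026, 0, 0, 0, 0], [0.04, 0, 0, 0, 0], [0.04, 0, 0, 0, 0], [0.04, 0, 0, -0.04, 0], [0.04, 0, 0, -0.08, 0], [0.04, 0, 0, -0.09, 0], [0.04, 0, 0, -0.09, 0]]])

```text
time_s: 6.32
tool_pos: [0.4899, -0.0579, 0.2016]
tool_rot: [179.1, -0.7, 62.9]
force: [0.3, 0.4, -0.2]
grip_width: 0.0398
```

```bash
cat >> h.py <<'E'
def lidc(c,P,lo=(50,120,40),hi=(80,255,255),z0=.089,z1=.1):
    hsv=cv2.cvtColor(c['image'],cv2.COLOR_RGB2HSV)
    m=(cv2.inRange(hsv,np.array(lo),np.array(hi))>0)&(P[...,2]>z0)&(P[...,2]<z1)
    q=(P[m][:,:2]*1000).astype(np.float32); h=cv2.convexHull(q)
    return cv2.minEnclosingCircle(h), cv2.fitEllipse(h)[0], np.median(P[m][:,2])
E
python3 - <<'E'
from h import *
state(); c=read_camera('top'); P=pts(c); save(c,'t3.png')
for b in blobs(c,(5,150,60),(15,255,255),P,.125,.14,3): print(*b[:3],'ang',np.degrees(np.arctan2(*(b[2][:2]-AX)[::-1])).round(1),np.hypot(*(b[2][:2]-AX)).round(3))
print(lidc(c,P)); print(blobs(c,(50,120,40),(80,255,255),P,.115))
E
```

```text
6.32 [ 0.4899 -0.0579  0.2016] [179.1  -0.7  62.9] [ 0.3  0.4 -0.2] 0.0398 q [-32.  -2.  35. 108.   1.  72. -24.]
21 [265. 118.] [6.749e-01 1.000e-04 1.342e-01] ang -28.3 0.137
18 [190. 139.] [0.6205 0.1865 0.1342] ang 61.2 0.138
21 [210. 215.] [0.4318 0.1308 0.1345] ang 151.8 0.139
(((464.6716003417969, 37.70772171020508), 46.6743049621582), (464.67333984375, 39.016357421875), np.float64(0.09436228431420413))
[(76, array([249., 202.]), array([0.4648, 0.0382, 0.1242]), array([0.453, 0.026, 0.117]), array([0.475, 0.048, 0.129]))]
```

View pics/t3.png

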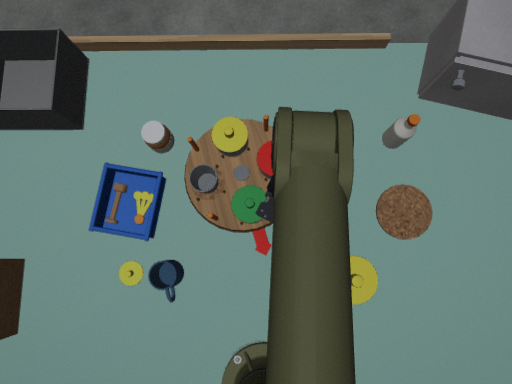

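The pegs now sit at −28°, 61° and 152°, so the nearest place is at −163.4° against the arrow's −162.3° estimate. The picture shows the green lid at (250,203), right behind the arrow. The green pot is home, and next I'll move above the knob.

```bash
python3 - <<'E'
from h import *
print(rel([.4647,.0385,.155],63))
E
```

```text
[0.074, -0.066, 0.044, -0.002]
```

Emit:
servo_tool(plan=[[[0.06, 0.035, -0.033, 0, 0], [0.06, 0.06, -0.055, 0, 0], [0.06, 0.074, -0.066, 0.01, 0], [0.06, 0.074, -0.066, 0.03, 0], [0.06, 0.074, -0.066, 0.044, 0], [0.06, 0.074, -0.066, 0.044, 0], [0.06, 0.074, -0.066, 0.044, 0]]])

```text
time_s: 6.95
tool_pos: [0.4627, 0.0379, 0.1533]
tool_rot: [179.4, -0.4, 62.9]
force: [-0.0, 0.0, 0.9]
grip_width: 0.0597
```

```bash
python3 - <<'E'
from h import *
state(); c=read_camera('wrist'); P=pts(c); save(c,'w2.png')
for b in blobs(c,(50,120,30),(80,255,255),P,.115): print(*b)
print(lidc(c,P,(50,120,30)), rel([.4647,.0385,.1],63))
for b in blobs(c,(0,200,60),(4,255,255),P,.0,.03): print(*b)
E
```

```text
6.95 [0.4627 0.0379 0.1533] [179.4  -0.4  62.9] [-0.   0.   0.9] 0.0597 q [-37.  -3.  29. 115.   2.  67. -36.]
797 [257. 214.] [0.4645 0.0389 0.1228] [0.452 0.025 0.115] [0.476 0.049 0.125]
16 [303. 227.] [0.4906 0.0289 0.1548] [0.489 0.025 0.152] [0.493 0.033 0.156]
(((463.71990966796875, 37.73117446899414), 47.58516311645508), (464.07940673828125, 38.2128791809082), np.float64(0.09307506962952887)) [0.001, 0.0, 0.054, -0.003]
88 [178. 234.] [0.353  0.0235 0.0136] [0.345 0.019 0.001] [0.366 0.027 0.017]
40 [211. 239.] [0.3867 0.0011 0.0151] [ 0.381 -0.004  0.014] [0.391 0.009 0.016]
```

View pics/w2.png

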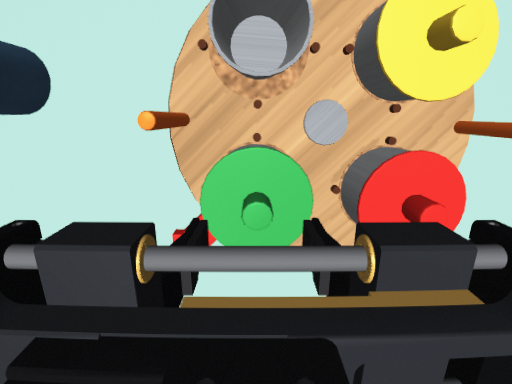

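Wrist view: the knob at (257,213) is centred between the fingertips at (200,250) and (318,250). I'll descend and close with 12 N.

Emit:
servo_tool(plan=[[[0.06, 0.001, 0, 0.025, 0], [0.06, 0.001, 0, 0.045, 0], [0.06, 0.001, 0, 0.052, 0], [0.06, 0.001, 0, 0.052, 0], [0.018, 0.001, 0, 0.052, 0], [0.018, 0.001, 0, 0.052, 0], [0.018, 0.001, 0, 0.052, 0], [0.018, 0.001, 0, 0.052, 0], [0.018, 0.001, 0, 0.052, 0], [0.018, 0.001, 0, 0.052, 0]]], force=12)

```text
time_s: 7.83
tool_pos: [0.4651, 0.039, 0.1029]
tool_rot: [179.3, -0.5, 62.9]
force: [0.2, 0.2, 0.4]
grip_width: 0.0275
```

Emit:
servo_tool(plan=[[[0.015, 0, 0, 0, 0], [0.015, 0, 0, 0, 0], [0.015, 0, 0, 0, 0], [0.015, 0, 0, 0, 0], [0.015, 0, 0, 0, 0]]], force=15)

```text
time_s: 8.25
tool_pos: [0.4651, 0.0391, 0.103]
tool_rot: [179.3, -0.5, 62.9]
force: [-0.7, 0.4, 0.2]
grip_width: 0.0236
```

Gripped at 23.6 mm. Now a slow, straight lift.

Emit:
servo_tool(plan=[[[0.015, 0, 0, -0.005, 0], [0.015, 0, 0, -0.01, 0], [0.015, 0, 0, -0.02, 0], [0.015, 0, 0, -0.03, 0], [0.015, 0, 0, -0.045, 0], [0.015, 0, 0, -0.06, 0], [0.015, 0, 0, -0.075, 0], [0.015, 0, 0, -0.09, 0], [0.015, 0, 0, -0.1, 0], [0.015, 0, 0, -0.1, 0], [0.015, 0, 0, -0.1, 0]]])

```text
time_s: 9.17
tool_pos: [0.464, 0.0389, 0.2036]
tool_rot: [179.2, -0.6, 62.9]
force: [-1.1, -0.0, -1.2]
grip_width: 0.0236
```

```bash
python3 - <<'E'
from h import *
state(); c=read_camera('wrist'); P=pts(c); save(c,'w3.png')
c=read_camera('scene'); cv2.imwrite('pics/s3.png',cv2.resize(c['image'][100:300,100:400,::-1],(750,500)))
print(rel([.455,-.376,.2],63))
E
```

```text
9.17 [0.464  0.0389 0.2036] [179.2  -0.6  62.9] [-1.1 -0.  -1.2] 0.0236 q [-38.  -6.  28. 111.   3.  73. -38.]
[-0.373, 0.182, 0.001, -0.003]
```

View pics/s3.png

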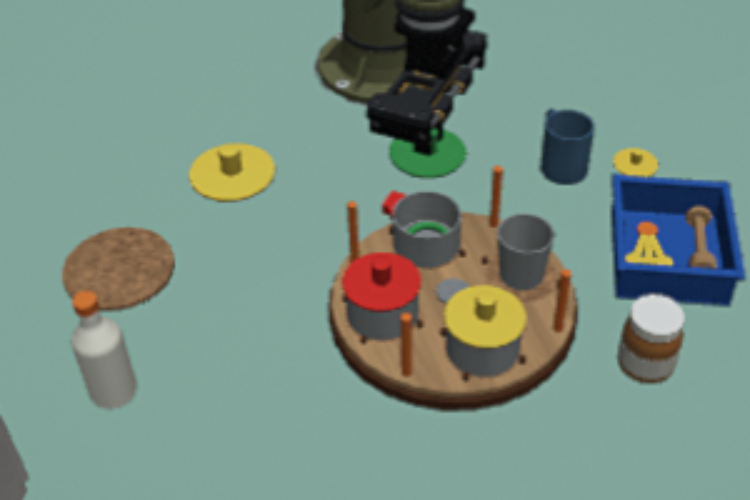

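The lid is off and held flat at (427,152) in the crop, with the ring visible in the open pot at (427,228). Next I'll carry it to the mat.

Emit:
servo_tool(plan=[[[0.015, -0.012, 0.006, 0, 0], [0.015, -0.035, 0.017, 0, 0], [0.015, -0.06, 0.03, 0, 0], [0.015, -0.085, 0.042, 0, 0], [0.015, -0.11, 0.054, 0, 0], [0.015, -0.135, 0.066, 0, 0], [0.015, -0.16, 0.078, 0, 0], [0.015, -0.185, 0.09, 0, 0], [0.015, -0.21, 0.102, 0, 0], [0.015, -0.235, 0.115, 0, 0], [0.015, -0.26, 0.127, 0, 0], [0.015, -0.275, 0.134, 0, 0]]])

```text
time_s: 10.27
tool_pos: [0.4555, -0.2703, 0.2008]
tool_rot: [179.4, -0.3, 62.7]
force: [-0.3, -0.1, -1.5]
grip_width: 0.0238
```

```bash
python3 - <<'E'
from h import *
state(); print(rel([.455,-.376,.1],63))
E
```

```text
10.27 [ 0.4555 -0.2703  0.2008] [179.4  -0.3  62.7] [-0.3 -0.1 -1.5] 0.0238 q [-20.   4.  51. 104.  -4.  73.   5.]
[-0.095, 0.047, 0.101, -0.006]
```

Emit:
servo_tool(plan=[[[0.015, -0.02, 0.01, 0, 0], [0.015, -0.04, 0.02, 0.01, 0], [0.015, -0.06, 0.03, 0.02, 0], [0.015, -0.08, 0.04, 0.035, 0], [0.015, -0.09, 0.045, 0.05, 0], [0.015, -0.095, 0.047, 0.07, 0], [0.015, -0.095, 0.047, 0.09, 0], [0.015, -0.095, 0.047, 0.105, 0], [0.015, -0.095, 0.047, 0.12, 0], [0.015, -0.095, 0.047, 0.13, 0], [0.015, -0.095, 0.047, 0.13, 0]]])

```text
time_s: 11.18
tool_pos: [0.4534, -0.3747, 0.0677]
tool_rot: [179.7, -0.3, 62.7]
force: [0.3, 1.0, -1.2]
grip_width: 0.0234
```

```bash
python3 - <<'E'
from h import *
state(); print(rel([.455,-.376,.03],63))
c=read_camera('wrist'); P=pts(c)
print(lidc(c,P,(50,120,30),z0=.03,z1=.08))
E
```

```text
11.18 [ 0.4534 -0.3747  0.0677] [179.7  -0.3  62.7] [ 0.3  1.  -1.2] 0.0234 q [ -4.  24.  50. 104. -21.  62.  27.]
[-0.001, 0.002, 0.038, -0.006]
(((451.69805908203125, -375.89239501953125), 47.718196868896484), (451.83642578125, -375.7035217285156), np.float64(0.057763492450674345))
```

Emit:
servo_tool(plan=[[[0.015, -0.001, 0.002, 0.012, 0], [0.015, -0.001, 0.002, 0.022, 0], [0.015, -0.001, 0.002, 0.028, 0], [0.015, -0.001, 0.002, 0.031, 0], [0.015, -0.001, 0.002, 0.033, 0], [0.015, -0.001, 0.002, 0.035, 0], [0.015, -0.001, 0.002, 0.036, 0], [0.015, -0.001, 0.002, 0.037, 0], [0.015, -0.001, 0.002, 0.037, 0]]])

```text
time_s: 11.98
tool_pos: [0.4559, -0.3773, 0.0324]
tool_rot: [179.6, -0.3, 62.7]
force: [0.6, 0.3, -0.1]
grip_width: 0.0236
```

```bash
python3 - <<'E'
from h import *
state(); c=read_camera('wrist'); P=pts(c)
print(lidc(c,P,(50,120,30),z0=.01,z1=.04))
E
```

```text
11.98 [ 0.4559 -0.3773  0.0324] [179.6  -0.3  62.7] [ 0.6  0.3 -0.1] 0.0236 q [ -2.  27.  48. 105. -24.  58.  29.]
(((454.4955749511719, -378.7651672363281), 47.87285232543945), (454.3520812988281, -378.3823547363281), np.float64(0.022425991917016247))
```

Emit:
servo_tool(plan=[[[0.015, 0, 0, 0.001, 0], [0.015, 0, 0, 0.002, 0], [0.015, 0, 0, 0.002, 0], [0.03, 0, 0, 0.002, 0], [0.05, 0, 0, 0.002, 0], [0.06, 0, 0, 0.002, 0], [0.06, 0, 0, 0.002, 0], [0.06, 0, 0, 0.002, 0]]])

```text
time_s: 12.7
tool_pos: [0.456, -0.3774, 0.0306]
tool_rot: [179.5, -0.3, 62.7]
force: [1.0, 0.5, -0.8]
grip_width: 0.0489
```

Emit:
servo_tool(plan=[[[0.06, 0, 0, -0.01, 0], [0.06, 0, 0, -0.03, 0], [0.06, 0, 0, -0.06, 0], [0.06, 0, 0, -0.09, 0], [0.06, 0, 0, -0.12, 0], [0.06, 0, 0, -0.15, 0], [0.06, 0, 0, -0.17, 0], [0.06, 0, 0, -0.17, 0], [0.06, 0, 0, -0.17, 0], [0.06, 0, 0, -0.17, 0]]])

```text
time_s: 13.53
tool_pos: [0.4541, -0.3772, 0.2002]
tool_rot: [179.6, -0.3, 62.7]
force: [-0.5, -0.1, -0.7]
grip_width: 0.0597
```

```bash
python3 - <<'E'
from h import *
state(); c=read_camera('wrist'); P=pts(c); print(lidc(c,P,(50,120,30),z0=.01,z1=.04))
t=read_camera('top'); P=pts(t); print('top',lidc(t,P,z0=.01,z1=.04))
for b in blobs(t,(5,150,60),(15,255,255),P,.125,.14,3): print(*b[:3],'ang',np.degrees(np.arctan2(*(b[2][:2]-AX)[::-1])).round(1))
print(blobs(t,(40,80,30),(85,255,255),P,.02,.08,5))
s=read_camera('scene')
cv2.imwrite('pics/end.png',cv2.resize(np.vstack([t['image'],s['image']])[...,::-1],(450,600))); cv2.imwrite('pics/end.png',cv2.resize(np.hstack([t['image'][80:320,150:470],s['image'][80:320,80:400]])[...,::-1],(800,300)))
E
```

```text
13.53 [ 0.4541 -0.3772  0.2002] [179.6  -0.3  62.7] [-0.5 -0.1 -0.7] 0.0597 q [ -8.  16.  54.  96. -14.  75.  22.]
(((454.2085876464844, -377.8374938964844), 47.88047790527344), (454.43560791015625, -378.4698791503906), np.float64(0.020100819446798812))
top (((455.590576171875, -377.3128967285156), 47.441375732421875), (455.6849365234375, -377.7535095214844), np.float64(0.021205882951173094))
20 [266. 118.] [ 0.6763 -0.0011  0.1339] ang -28.5
17 [190. 139.] [0.6205 0.1869 0.1335] ang 61.3
22 [288. 192.] [ 0.4882 -0.0573  0.1341] ang -118.2
21 [210. 215.] [0.4318 0.1312 0.1343] ang 151.7
[(248, array([250., 205.]), array([0.4653, 0.0392, 0.0481]), array([0.434, 0.008, 0.036]), array([0.497, 0.069, 0.053])), (773, array([406., 211.]), array([ 0.4546, -0.3734,  0.022 ]), array([ 0.409, -0.425,  0.02 ]), array([ 0.501, -0.33 ,  0.056]))]
```

View pics/end.png

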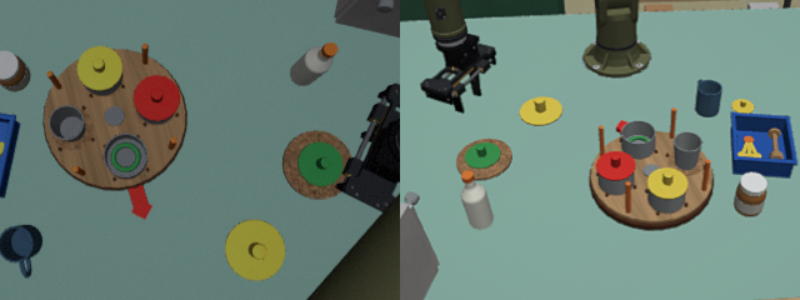

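```bash
python3 -c "
from h import *
env.sign_off(); state()"
```

```text
the job is handed in; nothing more can be done
the job is handed in; nothing more can be done
```

The job is handed in and no verdict was reported, but my last camera checks all agree with the goal. It took about 13.5 s of the 67 s allowed.

**What I did:** I caged the far peg loosely between the jaws and swept the turntable about 120° clockwise until the green-lidded pot was at the arrow. I then gripped the green lid's knob, lifted it straight up, set it on the cork mat, let go and raised the tool clear.

**Last checks:**
- **Turntable:** the four pegs put the pot's place at −163.4°. The arrow measured −162.3°, about 2 mm off at the pot. The pegs had not moved since before the lid was lifted.
- **Lid:** its centre is about 2 mm from the mat's centre, with the knob up. The top of its disc is at 20–21 mm, where a lid lying flat on the mat should have it at 21 mm.
- **Ring:** it is in the open pot, centred about 3 mm from the calculated place at the arrow.
- **Everything else:** in the pictures the red and yellow lids are still on, and the cup, bottle, jar, mug and basket contents look unmoved.

No check failed. The turntable's click was judged only from these angles, since I could not read the joint directly.

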